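# Pack out a bracket in the clamping fixture and hold it tight

## Robot

A 6-joint arm with a two-finger parallel gripper is mounted at the origin on a cart in front of the work surface, level with it; the furniture and walls round the work are solid. World frame = base frame: x ahead of the robot, y to its left, z up, the work surface at z = 0. Lengths are in m, angles in rad, forces in N, time in s.
With the tool pointing down it reaches from about 0.2 to 0.875 m from the base axis. Payload 3.4 kg.
Tool frame: the origin (TCP) lies at the very end of the fingers, on their centre line; the grasp point (between the pads) lies 19 mm behind it; z points along the fingers, y is the line along which they close (so a half turn about z gives the same grasp; the last joint's range is limited). The gripper opens to 94 mm and grips with 3 to 60 N. Pads are 16 mm wide; open, the fingers measure 119 mm over their backs; the gripper's body (75 mm by 177 mm) begins 78 mm behind the grasp point.
Start: joints at [1.132, 0.276, 1.505, -0, 1.361, -0.121], TCP at [0.18, 0.546, 0.205] pointing down, gripper open.
Joint ranges: [-2.89, 2.89], [-0.75, 2.08], [0.22, 2.7], [-1.18, 4.32], [0.11, 2.71], [-2.7, 2.7]. Speed limits (rad/s): [2.57, 2.57, 3.14, 3.14, 3.14, 3.14].

## Interface

Orientations are given as a rotation vector (axis times angle).
In Python, from bench import robot gives the robot as it stands.
- The arm moves only by the tool drive_tool, never from a script. Its argument "increments" is a list of rows, each a list of 3 entries, a list of its own where there are three numbers: the closure in counts, from 0 (fully open) to 255 (shut), then the shift along the world's x, y, z in m, then the turn about the world's z in degrees. A call has 1 to 8 rows; each row is the pose to reach, as a shift and turn from the pose commanded when the call began; what a row does not reach only later rows make up. A row lasts 1/8 s, in which the tool goes at most 62.5 mm and 10.7 degrees, less where a joint would pass 70% of its speed; a pose out of reach is approached as far as the arm can. A call with a gripper value outside its range is refused whole. The fingers move at their own pace and stop on an object; "squeeze" is the grip in N (left out, the last holds). Time passes only in rows, so rows that repeat a pose let the fingers close. It gives the time, the measured TCP pose, the force, the opening and the grip force at its end, in the units of the state.
- robot.get_state(): the state, without advancing time (a new reading comes with each control period).
- robot.read_camera(name): name is "scene" or "top" or "wrist"; returns a dict with "pixels" (384x512x3 uint8, red, green, blue), "fx", "fy", "cx", "cy" (pixels), "R" (3x3) and "t" (3): a world point X has camera coordinates R X + t; the wrist camera has in their place "T_tool_cam" (4x4, takes a point from camera to tool coordinates, whose origin is the TCP and whose axes are the flange's). Camera axes: x right, y down, z forward; pixel columns grow to the right and rows downward; lengths in m; the calibration is good to about 2 mm. The wrist camera is an equidistant fisheye: a pixel r from the principal point sees the ray r / f radians off the axis. A picture is of the moment at which its call begins: read the wrist's pose just before it. There is no depth.
- robot.sign_off(): hands the job in; it is judged then, once.
The state is a dict: "time": time; "joint_positions": joint angles; "joint_velocities": joint speeds; "joint_torque": joint torques, N m; "ee_pos": TCP position; "eef_rot": TCP orientation; "contact_force": force on the tool from outside, world axes, zero at the start; "ft_torque": the same for the moment, N m; "gripper_width": finger opening in m; "grasp_force": force on a finger pad.
Only numpy, scipy, OpenCV 4.12 (cv2) and the standard library are available. Lean on these libraries where they do the work, as an engineer would, in place of code of your own. Each camera call takes 0.05 s, during which the arm holds its last target. There are 200 camera calls.

## Task

Stand brass packing pieces upright in the gap between the bent bracket and the blue spring-backed jaw of the clamping fixture, one after another, their handles up, their flat faces facing the jaw, until the jaw, whose travel is short, closes firmly on the stack when you push it and squeezes the bracket against its end stop (one or two pieces, as the gap asks). Finish while holding: the program ends with the fingers still pushing the jaw firmly shut on the stack, because it springs open when let go. Leave the magnifier and the tape roll where they are.

Things in the scene. Friction and masses are not known exactly. Their poses are not given: they have to be found in the camera images.
- fixture: Grey base plate, 180 x 84 x 12 mm, fixed to the bench. Origin: centre of its underside. x: the direction in which the jaw closes; z up. Jaw, bracket and stop lie on its centre line y = 0. Two steel rails 8 mm high carry the jaw at y = +-35 mm. Mind the tall steel post of the booth at world x = 0.57 to 0.61, y = 0.05 to 0.09, with a screen behind it (larger x).
- jaw (a joint): Slide of the blue jaw, m: 0 = open (springs back there), grows to 0.022 as it is pushed along fixture x (hard end of travel). The return spring takes 1.5 N to start, 4.8 N at full travel; push with 10 to 30 N to clamp firmly.
- jaw_front (a point): Top edge, middle, of the jaw's front face (moves with the jaw), 62 mm above the bench, at fixture x = -20 mm when open. The jaw is a block 14 mm thick (x), 36 mm wide, with 82 mm wide ears below 30 mm; it passes over the bracket's foot.
- jaw_back (a point): Top edge, middle, of the jaw's back face (moves with the jaw), 62 mm above the bench, at fixture x = -34 mm when open. Behind this face the space more than 22 mm above the bench is free, for fingers to push.
- stop: Dark steel end stop fixed on the base plate: upright 8 mm thick, 36 mm wide, 50 mm high; its foot runs away from the jaw. Origin: foot of its front face (towards the jaw), on the plate's top; axes as the fixture's. It is set differently each time, fixture x = 8 to 28 mm, so the gap between bracket and open jaw is 22 to 42 mm.
- bracket: Loose aluminium L bracket, 34 mm wide, standing on the plate, its upright (6 mm thick, 46 mm high) at the stop. Origin: underside, at the upright's outer face (towards the stop); axes as the fixture's. Its foot, 6 mm thick, runs 50 mm from there towards and under the jaw (-x); the packing pieces stand on it, 18 mm above the bench. The gap runs from x = -6 mm to the jaw's front face.
- packer_1: One of three alike brass packing pieces, loose, standing on the bench or on the 4 mm thick blue mat: a block 12 mm thick (x), 44 mm wide (y), 34 mm high with a handle on top, 8 mm thick (x), 28 mm wide (y), 22 mm high; 56 mm high in all. Origin: centre of its underside, z up. Grip the handle across its 28 mm width, so the fingers stay clear of a piece already in the gap.
- packer_2: One of three alike brass packing pieces, loose, standing on the bench or on the 4 mm thick blue mat: a block 12 mm thick (x), 44 mm wide (y), 34 mm high with a handle on top, 8 mm thick (x), 28 mm wide (y), 22 mm high; 56 mm high in all. Origin: centre of its underside, z up. Grip the handle across its 28 mm width, so the fingers stay clear of a piece already in the gap.
- packer_3: One of three alike brass packing pieces, loose, standing on the bench or on the 4 mm thick blue mat: a block 12 mm thick (x), 44 mm wide (y), 34 mm high with a handle on top, 8 mm thick (x), 28 mm wide (y), 22 mm high; 56 mm high in all. Origin: centre of its underside, z up. Grip the handle across its 28 mm width, so the fingers stay clear of a piece already in the gap.
- loupe: Black magnifier, 47 mm across, 36 mm high; leave it alone. Origin: centre of its underside.
- kapton_roll: Roll of amber tape lying flat, 70 mm across, 12 mm high; leave it alone. Origin: centre of its underside.
Not all that is in view belongs to the job. Of the things that look like the bracket, the smallest one is meant.

How it is judged:
By the outcome, as a careful person would: the job done as asked, in the order asked, and still so for the second after the job is handed in, while the arm keeps its last pose, push and grip.
It also fails if it takes over 61 s, if anything falls off the work surface, if the arm or the gripper's body presses on something with over 40 N, if the wrist force passes 120 N, or if a joint passes its speed limit or range.

## Working session

There is one attempt and no reset: what is moved stays moved. The work goes in short steps, Python scripts to look and compute and a tool call to move; the robot and the scene stay as the last step left them, time stands still between calls to the robot, and variables do not carry over. Pictures are saved under pics/ and viewed, at most 10 in all, crops included, and the job is handed in when it is done.

Besides the shell and the picture viewer there is one more tool, called after "Emit:" as name(argument=value, ...), one argument or row to a line, values as JSON. drive_tool: Moves the arm, as the interface text tells. Its arguments: {"type":"object","properties":{"increments":{"type":"array"},"squeeze":{"type":"number"}},"required":["increments"]}

```bash
mkdir -p pics; ls; python3 - <<'E'
from bench import robot
import cv2,pickle
s=robot.get_state();print(s['time'],s['ee_pos'],s['eef_rot'],s['gripper_width'])
d={}
for n in("scene","top","wrist"):
    c=robot.read_camera(n);d[n]=c;cv2.imwrite(f"pics/{n}0.png",c["pixels"][:,:,::-1])
    print(n,{k:v for k,v in c.items() if k!="pixels"})
pickle.dump(d,open("d0.pkl","wb"))
E
```

```text
pics
0.0 [0.17943634 0.54569198 0.20465159] [-4.96982964e-01 -3.10153197e+00  2.62023835e-03] 0.09400910017769014
scene {'fx': 367.64935156320223, 'fy': 367.64935156320223, 'cx': 263.0794162799377, 'cy': 195.37497270506574, 'R': array([[-0.42649674, -0.90448405, -0.00302155],
       [-0.51859392,  0.24726993, -0.81848515],
       [ 0.7410539 , -0.34751429, -0.57451974]]), 't': array([0.33420923, 0.36344519, 0.55182628])}
top {'fx': 389.11416903910106, 'fy': 389.11416903910106, 'cx': 255.10560377039678, 'cy': 182.39516245564792, 'R': array([[-0.07246853, -0.99735429,  0.00572115],
       [-0.97390527,  0.06952541, -0.21604338],
       [ 0.21507402, -0.0212282 , -0.976367  ]]), 't': array([0.11943407, 0.61557819, 1.16234338])}
wrist {'fx': 297.3186396354542, 'fy': 297.3186396354542, 'cx': 256.2236553964591, 'cy': 198.77779262053383, 'T_tool_cam': array([[ 1.76293108e-05, -9.69834330e-01, -2.43764994e-01,
         7.06345716e-02],
       [ 9.99999663e-01,  2.17218546e-04, -7.91896716e-04,
        -3.53481817e-04],
       [ 8.20958899e-04, -2.43764898e-01,  9.69834007e-01,
        -1.77613689e-01],
       [ 0.00000000e+00,  0.00000000e+00,  0.00000000e+00,
         1.00000000e+00]])}
```

View pics/scene0.png

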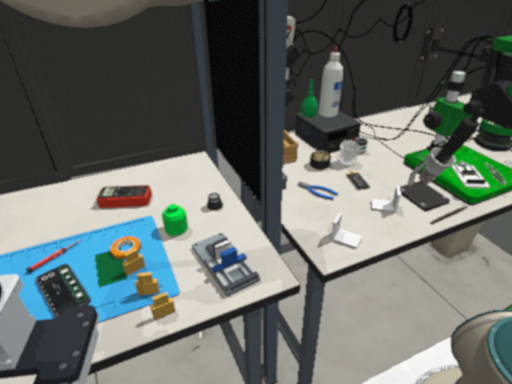

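View pics/top0.png

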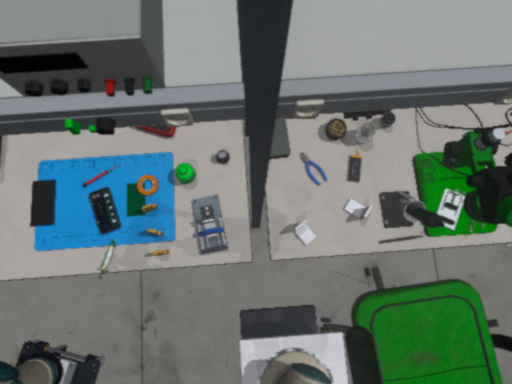

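Scene: fixture near scene (225,262) / top (210,224); three brass pieces at top (150,209), (152,233), (158,253). Zooming in on these.

```bash
python3 - <<'E'
import cv2,pickle,numpy as np
d=pickle.load(open("d0.pkl","rb"))
t=d["top"]["pixels"][185:270,130:240,::-1];s=d["scene"]["pixels"][225:325,115:265,::-1]
a=cv2.resize(t,(400,309),interpolation=2);b=cv2.resize(s,(400,267),interpolation=2)
c=np.vstack([a,b]);w=np.zeros((576,800,3),np.uint8);w[:,:400]=c
w[:300,400:]=cv2.resize(d["wrist"]["pixels"][:,:,::-1],(400,300));cv2.imwrite("pics/c1.png",w)
E
```

```text
(no output)
```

View pics/c1.png

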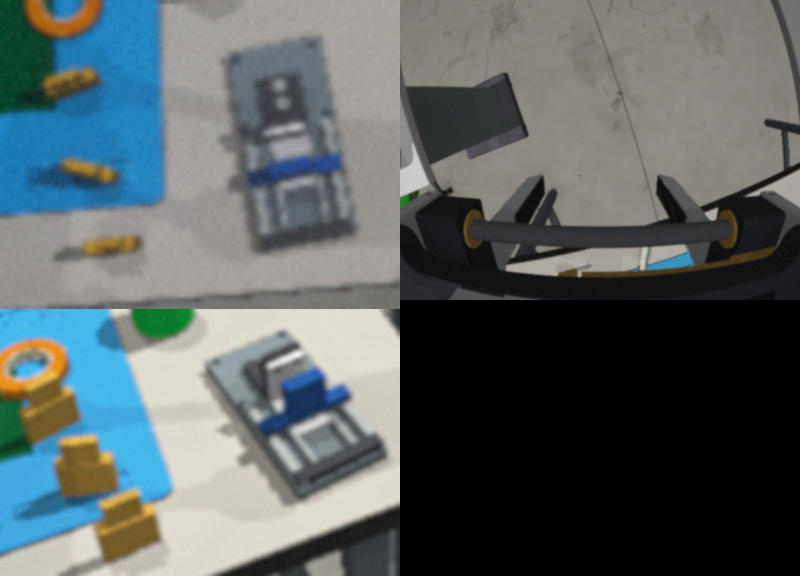

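The top crop shows pieces at top px (149,208), (154.5,232), (161,252) and the fixture at x 192–227, closing direction up/slightly left in the top view. Bracket already stands at the stop. Now a rough estimate in world coordinates.

```bash
cat > h.py <<'E'
import cv2,numpy as np
from scipy.spatial.transform import Rotation as Ro
from bench import robot
def ray(c,u,v,pose=None):
    a=np.array([(u-c['cx'])/c['fx'],(v-c['cy'])/c['fy']])
    if 'R' in c:
        d=np.array([*a,1.]);return -c['R'].T@c['t'],c['R'].T@d
    r=np.hypot(*a);d=np.array([*(a/max(r,1e-9)*np.sin(r)),np.cos(r)])
    T=c['T_tool_cam'];R=pose[1]
    return pose[0]+R@T[:3,3],R@T[:3,:3]@d
def plane(c,u,v,z,pose=None):
    o,d=ray(c,u,v,pose);return o+d*(z-o[2])/d[2]
def proj(c,X,pose):
    T=c['T_tool_cam'];p=T[:3,:3].T@(pose[1].T@(np.asarray(X)-pose[0])-T[:3,3])
    r=np.hypot(p[0],p[1]);th=np.arctan2(r,p[2]);return np.array([c['cx'],c['cy']])+c['fx']*th*p[:2]/r
def look():
    s=robot.get_state();pose=(np.array(s['ee_pos']),Ro.from_rotvec(s['eef_rot']).as_matrix())
    return robot.read_camera('wrist'),pose
E
python3 - <<'E'
from h import *
import pickle
d=pickle.load(open("d0.pkl","rb"));c=d['top'];np.set_printoptions(precision=4,suppress=True)
k=110/400
def f(x,y,z): return plane(c,130+x*k,185+y*k,z)
hsv=cv2.cvtColor(c['pixels'],cv2.COLOR_RGB2HSV)
m=cv2.inRange(hsv,(14,120,60),(28,255,255))
n,l,st,ce=cv2.connectedComponentsWithStats(m)
for i in range(1,n):
    if st[i,4]>15 and 100<ce[i][0]<260 and ce[i][1]>180: print(st[i],ce[i],plane(c,*ce[i],.045))
print('base corners',[f(*p,.012)[:2] for p in((228,58),(320,40),(355,232),(258,250))])
print('jaw bar',f(252,178,.03),f(340,158,.03))
o=-c['R'].T@c['t'];print(o)
from scipy.spatial.transform import Rotation as Ro
s=robot.get_state();print(Ro.from_rotvec(s['eef_rot']).as_matrix())
E
```

```text
[136 176  21  19 179] [145.9162 185.5196] [0.6421 0.4243 0.045 ]
[142 205  14   7  56] [147.7679 207.1964] [0.5714 0.4194 0.045 ]
[148 229  13   6  33] [154.1212 231.5758] [0.4929 0.4006 0.045 ]
[153 250  15   5  49] [159.898  252.0816] [0.4284 0.3839 0.045 ]
base corners [array([0.5873, 0.2815]), array([0.5978, 0.1983]), array([0.425 , 0.1766]), array([0.4157, 0.2619])]
jaw bar [0.4768 0.2622 0.03  ] [0.4886 0.1849 0.03  ]
[0.3582 0.101  1.2672]
[[-0.9499  0.3124 -0.0005]
 [ 0.3124  0.9499 -0.0012]
 [ 0.0001 -0.0013 -1.    ]]
```

Emit:
drive_tool(
  increments=[
    [0,[0.05,-0.03,0.02],4],
    [0,[0.1,-0.06,0.02],8],
    [0,[0.15,-0.095,0.02],12],
    [0,[0.2,-0.125,0.02],16],
    [0,[0.25,-0.16,0.02],20],
    [0,[0.3,-0.19,0.02],24],
    [0,[0.33,-0.205,0.02],25],
    [0,[0.33,-0.205,0.02],25],
  ],
)

```text
time: 1.15
ee_pos: [0.5116, 0.3397, 0.2246]
eef_rot: [0.18, -3.136, 0.001]
contact_force: [-0.3, 0.4, 0.0]
gripper_width: 0.0941
grasp_force: 0.0
```

```bash
python3 - <<'E'
from h import *
import pickle
c,p=look();pickle.dump((c,p),open("w1.pkl","wb"));print(robot.get_state()['time'],p)
cv2.imwrite("pics/w1.png",cv2.resize(c['pixels'][:,:,::-1],(800,600),interpolation=2))
E
```

```text
1.2 (array([0.5115544 , 0.33973566, 0.22455902]), array([[-9.93406873e-01, -1.14639880e-01, -6.94451193e-04],
       [-1.14639460e-01,  9.93406972e-01, -6.17607591e-04],
       [ 7.60675117e-04, -5.33924116e-04, -9.99999568e-01]]))
```

View pics/w1.png

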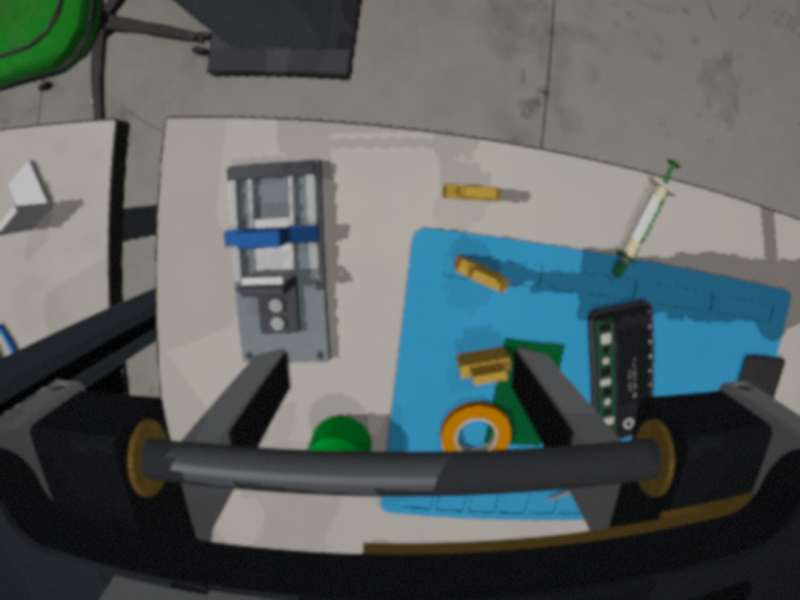

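The wrist view (800×600) shows fixture at (280,260) with jaw bar at row 237 and bracket upright at about row 282; pieces at (471,192), (481,272), (485,366).

```bash
cat >> h.py <<'E'
def pieces(c,pose):
    hsv=cv2.cvtColor(c['pixels'],cv2.COLOR_RGB2HSV)
    m=cv2.inRange(hsv,(15,130,60),(27,255,255));out=[]
    for q in cv2.findContours(m,0,2)[0]:
        if cv2.contourArea(q)>40 and q[:,0,1].max()<300:
            w=np.array([plane(c,u,v,.045,pose)[:2] for u,v in q[:,0]])*1000
            r=cv2.minAreaRect(w.astype(np.float32));b=cv2.boxPoints(r)
            e=max((b[1]-b[0],b[2]-b[1]),key=np.linalg.norm)
            print(cv2.boundingRect(q),np.round(r[0],1),np.round(r[1],1),'width-line yaw',round(np.degrees(np.arctan2(e[1],e[0]))%180,1))
E
python3 - <<'E'
from h import *
import pickle
np.set_printoptions(precision=4,suppress=True)
c,p=pickle.load(open("w1.pkl","rb"));pieces(c,p)
f=lambda x,y,z:plane(c,x*.64,y*.64,z,p)
for q in((228,168),(321,161),(329,358),(247,362)):print(f(*q,.012)[:2])
b=c['pixels'][90:250,130:220,::-1];cv2.imwrite("pics/w1c.png",cv2.resize(b,None,fx=3.7,fy=3.7,interpolation=cv2.INTER_CUBIC))
E
```

```text
(283, 258, 45, 31) [626.8 420.7] [47.2 63. ] width-line yaw 94.6
(294, 223, 33, 22) [569.  416.2] [28.4 42.2] width-line yaw 100.9
(292, 165, 33, 21) [493.2 400.7] [43.  10.5] width-line yaw 71.1
(284, 118, 35, 10) [430.6 384. ] [ 9.2 41.7] width-line yaw 94.0
[0.4289 0.179 ]
[0.418  0.2615]
[0.5895 0.2835]
[0.6038 0.2062]
```

View pics/w1c.png

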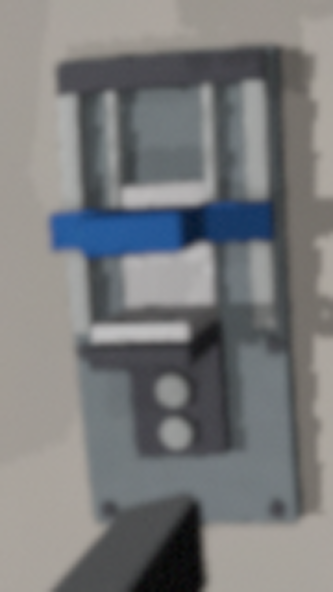

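```bash
python3 - <<'E'
from h import *
import pickle
np.set_printoptions(precision=4,suppress=True)
c,p=pickle.load(open("w1.pkl","rb"))
f=lambda x,y,z:plane(c,130+x/3.7,90+y/3.7,z,p)
C=np.array([f(*q,.012)[:2] for q in((57,65),(278,48),(299,516),(98,520))]);print(C)
for n,q in dict(jfL=(80,248,.062),jfR=(186,246,.062),jbR=(186,211,.062),brL=(92,325,.058),brR=(188,323,.058),brb=(140,342,.058)).items():
    w=f(*q);print(n,w)
e=C[2:].mean(0)-C[:2].mean(0);print('yaw',np.degrees(np.arctan2(e[1],e[0])))
E
```

```text
[[0.429  0.1782]
 [0.4179 0.2611]
 [0.5899 0.2839]
 [0.6024 0.2037]]
jfL [0.4893 0.2106 0.062 ]
jfR [0.4855 0.2465 0.062 ]
jbR [0.4744 0.2456 0.062 ]
brL [0.515  0.2148 0.058 ]
brR [0.511 0.248 0.058]
brb [0.519  0.2319 0.058 ]
yaw 7.954706910613187
```

Gap is about 26 mm (one piece suffices: 14 mm of the 22 mm travel remains). Go and grip the nearest piece at (0.4306, 0.384).

Emit:
drive_tool(
  increments=[
    [0,[-0.04,0.022,-0.03],-1],
    [0,[-0.08,0.044,-0.08],-2.6],
    [0,[-0.081,0.044,-0.12],-2.6],
    [0,[-0.081,0.044,-0.15],-2.6],
    [0,[-0.081,0.044,-0.15],-2.6],
  ],
)

```text
time: 1.82
ee_pos: [0.4252, 0.3848, 0.0736]
eef_rot: [0.118, -3.134, 0.004]
contact_force: [-0.5, 0.3, 0.9]
gripper_width: 0.0938
grasp_force: 0.0
```

```bash
python3 - <<'E'
from h import *
c,p=look();print(p[0],robot.get_state()['eef_rot']);pieces(c,p);print(proj(c,[.4306,.384,.056],p))
cv2.imwrite("pics/w2.png",cv2.resize(c['pixels'][:,:,::-1],(640,480)))
E
```

```text
[0.42517392 0.38484811 0.07356793] [ 1.17045081e-01 -3.13754622e+00  9.78956309e-04]
(250, 272, 44, 18) [470.9 399.7] [15.6 34.4] width-line yaw 97.1
(234, 208, 53, 32) [424.7 387.1] [24.  38.4] width-line yaw 94.3
[255.08224577 236.32400759]
```

View pics/w2.png

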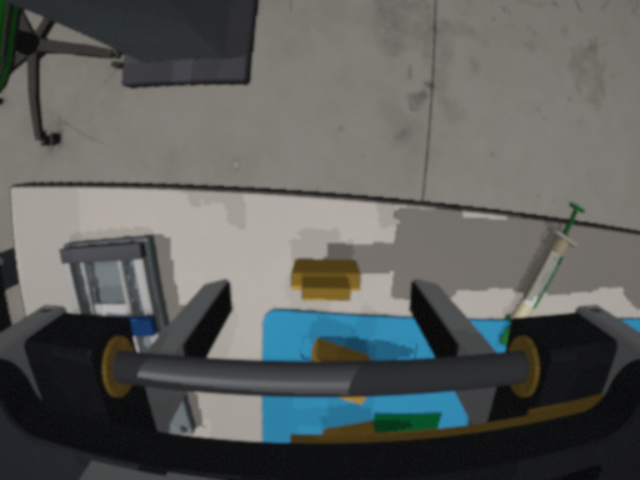

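The close view shows the piece's handle top at (301–351, ~294), block at (292–360, 262–277).

```bash
python3 - <<'E'
from h import *
c,p=look();hsv=cv2.cvtColor(c['pixels'],cv2.COLOR_RGB2HSV)
print(hsv[204:246,261].tolist())
print([int(x) for x in hsv[238,232:290,2]],[int(x) for x in hsv[238,232:290,1]])
for u,v,z in((241,239.5,.056),(281,239.5,.056),(261,235,.056),(261,208,0),(234,215,.034),(288,215,.034)):print(u,v,plane(c,u,v,z,p))
E
```

```text
[[18, 66, 89], [19, 118, 80], [20, 172, 77], [21, 172, 77], [21, 191, 76], [21, 180, 78], [21, 177, 78], [21, 179, 77], [20, 185, 77], [20, 169, 80], [21, 173, 84], [20, 173, 93], [21, 180, 98], [21, 176, 97], [21, 178, 86], [21, 181, 79], [21, 173, 78], [21, 167, 78], [21, 176, 77], [21, 183, 78], [20, 177, 78], [20, 188, 80], [20, 180, 88], [20, 178, 106], [21, 180, 119], [21, 175, 125], [21, 173, 127], [21, 177, 125], [21, 172, 126], [21, 173, 124], [21, 167, 125], [21, 156, 126], [19, 96, 135], [18, 42, 151], [18, 23, 163], [18, 18, 169], [18, 18, 170], [18, 18, 170], [16, 17, 170], [18, 19, 171], [19, 17, 166], [20, 15, 152]]
[173, 170, 170, 170, 170, 171, 171, 170, 169, 169, 168, 168, 169, 168, 167, 169, 167, 167, 168, 168, 167, 168, 166, 164, 163, 161, 162, 164, 164, 163, 164, 164, 167, 170, 171, 171, 171, 171, 171, 172, 171, 171, 171, 169, 168, 169, 171, 176, 177, 177, 178, 177, 177, 178, 177, 177, 177, 177] [19, 18, 18, 18, 18, 19, 18, 18, 18, 20, 18, 20, 21, 21, 18, 21, 20, 20, 20, 21, 18, 20, 18, 20, 20, 22, 22, 23, 23, 23, 23, 22, 23, 23, 24, 22, 22, 22, 22, 24, 24, 22, 24, 23, 23, 23, 19, 19, 17, 17, 19, 17, 17, 17, 17, 16, 17, 17]
241 239.5 [0.43633886 0.37503938 0.056     ]
281 239.5 [0.43424231 0.40348433 0.056     ]
261 235 [0.43181473 0.38896943 0.056     ]
261 208 [0.42768576 0.38942636 0.        ]
234 215 [0.42533126 0.36785649 0.034     ]
288 215 [0.42222865 0.40947501 0.034     ]
```

Emit:
drive_tool(
  increments=[
    [0,[0.003,0.004,0],0],
    [0,[0.003,0.004,-0.01],0],
  ],
)

```text
time: 2.17
ee_pos: [0.4335, 0.3907, 0.0672]
eef_rot: [-0.115, 3.135, 0.005]
contact_force: [-0.2, 0.0, 0.3]
gripper_width: 0.0943
grasp_force: 0.0
```

Emit:
drive_tool(
  increments=[
    [0,[-0.003,-0.002,0],0],
    [0,[-0.003,-0.002,-0.015],0],
    [0,[-0.003,-0.002,-0.015],0],
  ],
)

```text
time: 2.55
ee_pos: [0.4276, 0.3863, 0.0489]
eef_rot: [0.115, -3.137, 0.003]
contact_force: [0.5, -0.1, -0.1]
gripper_width: 0.094
grasp_force: 0.0
```

Emit:
drive_tool(
  increments=[
    [0,[0.001,0.001,-0.012],0],
    [0,[0.001,0.001,-0.012],0],
    [255,[0.001,0.001,-0.012],0],
    [255,[0.001,0.001,-0.012],0],
    [255,[0.001,0.001,-0.012],0],
    [255,[0.001,0.001,-0.012],0],
    [255,[0.001,0.001,-0.012],0],
    [255,[0.001,0.001,-0.012],0],
  ],
  squeeze=25,
)

```text
time: 3.55
ee_pos: [0.4297, 0.3882, 0.0385]
eef_rot: [-0.115, 3.139, 0.0]
contact_force: [-0.5, -0.5, 0.4]
gripper_width: 0.0374
grasp_force: 0.0
```

Emit:
drive_tool(
  increments=[
    [255,[0,0,0],0],
    [255,[0,0,0],0],
    [255,[0,0,0],0],
    [255,[0,0,0.0],0],
  ],
)

```text
time: 4.05
ee_pos: [0.4297, 0.3883, 0.0385]
eef_rot: [-0.115, 3.139, 0.0]
contact_force: [-0.0, 0.8, -0.1]
gripper_width: 0.0275
grasp_force: 25.0
```

Emit:
drive_tool(
  increments=[
    [255,[0,0,0.05],0],
    [255,[0,0,0.095],0],
    [255,[0.02,-0.045,0.095],1],
    [255,[0.04,-0.09,0.095],2],
    [255,[0.06,-0.135,0.095],3],
    [255,[0.0705,-0.158,0.095],3.7],
    [255,[0.0705,-0.158,0.095],3.7],
    [255,[0.0705,-0.158,0.095],3.7],
  ],
)

```text
time: 5.05
ee_pos: [0.4997, 0.2308, 0.1333]
eef_rot: [0.216, -3.133, -0.001]
contact_force: [-0.0, 0.9, -1.2]
gripper_width: 0.0273
grasp_force: 25.0
```

Emit:
drive_tool(
  increments=[
    [255,[0,0,0],0],
    [255,[0,0,0],0],
    [255,[0,0,0],0],
  ],
)

```text
time: 5.42
ee_pos: [0.5, 0.2308, 0.1335]
eef_rot: [0.218, -3.134, -0.0]
contact_force: [0.3, 0.0, -1.2]
gripper_width: 0.0275
grasp_force: 25.0
```

```bash
python3 - <<'E'
from h import *
import pickle
c,p=look();pickle.dump((c,p),open("w3.pkl","wb"));print(p)
cv2.imwrite("pics/w3.png",cv2.resize(c['pixels'][150:310,150:360,::-1],(787,600),interpolation=cv2.INTER_CUBIC))
E
```

```text
(array([0.49995263, 0.23077934, 0.13348686]), array([[-9.90400863e-01, -1.38224917e-01, -4.61200452e-05],
       [-1.38224922e-01,  9.90400855e-01,  1.29036706e-04],
       [ 2.78412442e-05,  1.34173005e-04, -9.99999991e-01]]))
```

View pics/w3.png

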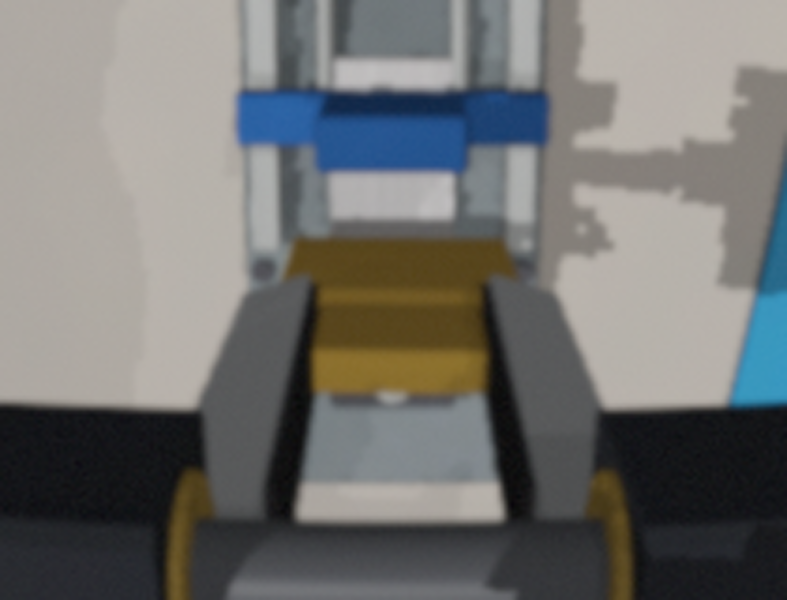

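Jaw top face spans (316–467, 112–169), held piece's lower front edge at row 240 spanning (285–515), well aligned; bracket hidden behind the piece.

```bash
python3 - <<'E'
from h import *
import pickle
np.set_printoptions(precision=4,suppress=True)
c,p=pickle.load(open("w3.pkl","rb"));k=210/787;Rf=p[1]
f=lambda x,y,z:plane(c,150+x*k,150+y*600/600*160/600,z,p)
ex=-Rf[:2,0];ey=Rf[:2,1];o=p[0][:2]
for n,q in dict(jfL=(317,169,.062),jfR=(466,169,.062),jbL=(320,113,.062),jbR=(464,113,.062),earL=(238,143,.03),earR=(547,143,.03),pL=(294,240,.0955),pR=(505,240,.0955),hL=(312,391,.1515),hR=(490,391,.1515)).items():
    w=f(*q);d=w[:2]-o;print(n,w,'tool fwd/left mm',1000*d@ex,1000*d@ey)
E
```

```text
jfL [0.4911 0.2103 0.062 ] tool fwd/left mm -11.559961943154546 -19.088566088061864
jfR [0.4864 0.2442 0.062 ] tool fwd/left mm -11.564590740390415 15.2020044471913
jbL [0.478  0.2094 0.062 ] tool fwd/left mm -24.6548197665892 -18.194563175539518
jbR [0.4735 0.2418 0.062 ] tool fwd/left mm -24.652067550967907 14.57084621000103
earL [0.495  0.1877 0.03  ] tool fwd/left mm -10.906394973418532 -42.018830274857116
earR [0.4839 0.2671 0.03  ] tool fwd/left mm -10.909988013517047 38.18426097454265
pL [0.4982 0.2088 0.0955] tool fwd/left mm -4.731301603974494 -21.516005728662194
pR [0.4923 0.2512 0.0955] tool fwd/left mm -4.739369256627432 21.293110854003114
hL [0.5048 0.2174 0.1515] tool fwd/left mm 2.9854449643956644 -13.891155271604003
hR [0.501  0.2451 0.1515] tool fwd/left mm 2.985876758787588 14.091777116340683
```

Emit:
drive_tool(
  increments=[
    [255,[0.001,-0.002,0],0],
    [255,[0.001,-0.002,-0.02],0],
    [255,[0.001,-0.002,-0.04],0],
    [255,[0.001,-0.002,-0.055],0],
    [255,[0.001,-0.002,-0.066],0],
    [255,[0.001,-0.002,-0.073],0],
    [255,[0.001,-0.002,-0.075],0],
    [255,[0.001,-0.002,-0.075],0],
  ],
)

```text
time: 6.48
ee_pos: [0.5015, 0.2284, 0.0587]
eef_rot: [-0.216, 3.134, 0.0]
contact_force: [0.4, -0.1, -0.3]
gripper_width: 0.0276
grasp_force: 25.0
```

Emit:
drive_tool(
  increments=[
    [255,[0,0,-0.001],0],
    [255,[0,0,-0.002],0],
    [255,[0,0,-0.002],0],
  ],
)

```text
time: 6.85
ee_pos: [0.5012, 0.2283, 0.0566]
eef_rot: [-0.216, 3.134, 0.0]
contact_force: [-0.2, -0.6, -0.7]
gripper_width: 0.0275
grasp_force: 25.0
```

Emit:
drive_tool(
  increments=[
    [255,[0,0,-0.0005],0],
    [255,[0,0,-0.001],0],
    [255,[0,0,-0.001],0],
    [255,[0,0,-0.001],0],
  ],
)

```text
time: 7.35
ee_pos: [0.5014, 0.2283, 0.0564]
eef_rot: [-0.216, 3.133, 0.0]
contact_force: [-1.2, -0.3, 5.6]
gripper_width: 0.0276
grasp_force: 25.0
```

Emit:
drive_tool(
  increments=[
    [140,[0,0,0.0005],0],
    [140,[0,0,0.0005],0],
    [140,[0,0,0.0005],0],
    [140,[0,0,0.001],0],
    [140,[0,0,0.02],0],
    [140,[0,0,0.05],0],
    [140,[0,0,0.09],0],
    [140,[0,0,0.09],0],
  ],
)

```text
time: 8.35
ee_pos: [0.5035, 0.229, 0.1486]
eef_rot: [-0.216, 3.127, 0.003]
contact_force: [0.6, 0.2, -0.9]
gripper_width: 0.0426
grasp_force: 0.0
```

Emit:
drive_tool(
  increments=[
    [255,[-0.02,-0.003,0.04],0],
    [255,[-0.04,-0.006,0.04],0],
    [255,[-0.04,-0.006,0.04],0],
    [255,[-0.04,-0.006,0.04],0],
    [255,[-0.04,-0.006,0.04],0],
  ],
)

```text
time: 8.98
ee_pos: [0.4616, 0.2222, 0.1847]
eef_rot: [0.216, -3.133, 0.0]
contact_force: [-0.5, 0.2, -0.4]
gripper_width: 0.0006
grasp_force: 0.0
```

```bash
python3 - <<'E'
from h import *
import pickle
c,p=look();pickle.dump((c,p),open("w4.pkl","wb"));s=robot.get_state();print(p,s['time'],s['gripper_width'])
cv2.imwrite("pics/w4.png",cv2.resize(c['pixels'][140:300,150:360,::-1],(787,600),interpolation=cv2.INTER_CUBIC))
E
```

```text
(array([0.46163897, 0.2222217 , 0.18467067]), array([[-9.90553838e-01, -1.37120954e-01, -9.68713010e-04],
       [-1.37120740e-01,  9.90554300e-01, -2.84988183e-04],
       [ 9.98640689e-04, -1.49465494e-04, -9.99999490e-01]])) 9.025 0.0003241244652421785
```

View pics/w4.png

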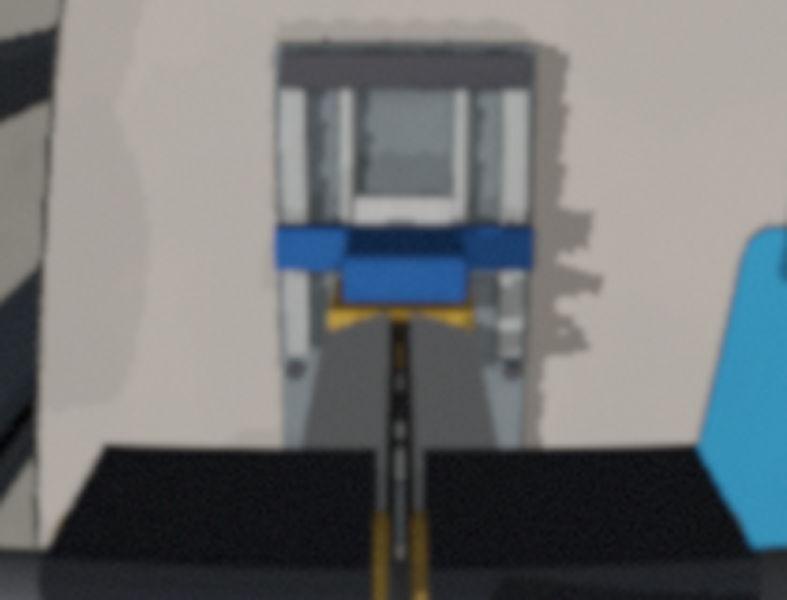

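The piece stands upright directly in front of the jaw (jaw top at rows 258–303, piece ends showing at rows 305–328, symmetric 328–475). Now move the closed fingers behind the jaw and push.

Emit:
drive_tool(
  increments=[
    [255,[-0.018,0,0],0],
    [255,[-0.018,0,-0.04],0],
    [255,[-0.018,0,-0.09],0],
    [255,[-0.018,0,-0.13],0],
    [255,[-0.018,0,-0.147],0],
    [255,[-0.018,0,-0.147],0],
    [255,[-0.018,0,-0.147],0],
  ],
)

```text
time: 9.9
ee_pos: [0.4434, 0.2225, 0.0393]
eef_rot: [-0.216, 3.133, 0.001]
contact_force: [0.1, -0.7, -0.8]
gripper_width: 0.0004
grasp_force: 0.0
```

Emit:
drive_tool(
  increments=[
    [255,[0.004,0.0005,0],0],
    [255,[0.008,0.001,0],0],
    [255,[0.012,0.0015,0],0],
    [255,[0.014,0.002,0],0],
    [255,[0.016,0.002,0],0],
    [255,[0.018,0.0025,0],0],
    [255,[0.018,0.0025,0],0],
    [255,[0.018,0.0025,0],0],
  ],
)

```text
time: 10.9
ee_pos: [0.461, 0.2247, 0.0384]
eef_rot: [0.216, -3.134, -0.0]
contact_force: [-0.3, 0.1, -0.1]
gripper_width: 0.0004
grasp_force: 0.0
```

Emit:
drive_tool(
  increments=[
    [255,[0.0015,0,0],0],
    [255,[0.003,0,0],0],
    [255,[0.0045,0.0005,0],0],
    [255,[0.006,0.0005,0],0],
    [255,[0.0075,0.001,0],0],
    [255,[0.009,0.001,0],0],
    [255,[0.009,0.001,0],0],
  ],
)

```text
time: 11.78
ee_pos: [0.4697, 0.2257, 0.0384]
eef_rot: [0.216, -3.133, -0.0]
contact_force: [-2.0, -0.3, 0.3]
gripper_width: 0.0002
grasp_force: 1.1
```

Emit:
drive_tool(
  increments=[
    [255,[0.001,0,0],0],
    [255,[0.002,0.0005,0],0],
    [255,[0.003,0.0005,0],0],
    [255,[0.004,0.0005,0],0],
    [255,[0.005,0.0005,0],0],
    [255,[0.006,0.001,0],0],
    [255,[0.007,0.001,0],0],
    [255,[0.007,0.001,0],0],
  ],
)

```text
time: 12.78
ee_pos: [0.4771, 0.2267, 0.0383]
eef_rot: [0.216, -3.134, 0.0]
contact_force: [-3.8, -0.5, -0.1]
gripper_width: 0.0006
grasp_force: 2.0
```

Emit:
drive_tool(
  increments=[
    [255,[0.001,0,0],0],
    [255,[0.002,0.0005,0],0],
    [255,[0.003,0.0005,0],0],
    [255,[0.003,0.0005,0],0],
  ],
)

```text
time: 13.28
ee_pos: [0.4786, 0.2269, 0.0384]
eef_rot: [0.216, -3.131, 0.001]
contact_force: [-7.6, -1.7, 2.2]
gripper_width: 0.0005
grasp_force: 3.4
```

Emit:
drive_tool(
  increments=[
    [255,[0.001,0,0],0],
    [255,[0.002,0.0003,0],0],
    [255,[0.002,0.0003,0],0],
    [255,[0.002,0.0003,0],0],
  ],
)

```text
time: 13.78
ee_pos: [0.4786, 0.2268, 0.0384]
eef_rot: [0.216, -3.127, 0.001]
contact_force: [-10.3, -0.9, 6.0]
gripper_width: 0.0004
grasp_force: 5.1
```

Emit:
drive_tool(
  increments=[
    [255,[0.001,0,0],0],
    [255,[0.002,0.0003,0],0],
    [255,[0.003,0.0004,0],0],
    [255,[0.003,0.0004,0],0],
    [255,[0.003,0.0004,0],0],
  ],
)

```text
time: 14.4
ee_pos: [0.4786, 0.2268, 0.0384]
eef_rot: [0.215, -3.122, 0.002]
contact_force: [-14.8, -2.4, 10.6]
gripper_width: 0.0005
grasp_force: 7.8
```

Emit:
drive_tool(
  increments=[
    [255,[0.001,0,0.001],0],
    [255,[0.002,0.0003,0.0015],0],
    [255,[0.002,0.0003,0.002],0],
    [255,[0.002,0.0003,0.002],0],
    [255,[0.002,0.0003,0.002],0],
  ],
)

```text
time: 15.02
ee_pos: [0.4785, 0.2268, 0.0385]
eef_rot: [0.214, -3.117, 0.003]
contact_force: [-15.7, -0.3, 2.3]
gripper_width: 0.0004
grasp_force: 7.7
```

Emit:
drive_tool(
  increments=[
    [255,[0.001,0.0002,0.0005],0],
    [255,[0.002,0.0003,0.001],0],
    [255,[0.002,0.0003,0.001],0],
    [255,[0.002,0.0003,0.001],0],
    [255,[0.002,0.0003,0.001],0],
  ],
)

```text
time: 15.65
ee_pos: [0.4785, 0.2268, 0.0386]
eef_rot: [0.214, -3.113, 0.004]
contact_force: [-16.8, 0.7, -0.4]
gripper_width: 0.0006
grasp_force: 8.5
```

```bash
python3 - <<'E'
from h import *
s=robot.get_state();print(s['contact_force'],s['ee_pos'],s['joint_velocities'])
c=robot.read_camera('scene');w=robot.read_camera('wrist')
a=cv2.resize(c['pixels'][220:320,170:290,::-1],(480,400),interpolation=cv2.INTER_CUBIC)
b=cv2.resize(w['pixels'][140:300,190:320,::-1],(310,400),interpolation=cv2.INTER_CUBIC)
cv2.imwrite("pics/end.png",np.hstack([a,b]))
E
```

```text
[-16.84846962   0.74519362  -0.36467987] [0.47846915 0.22681461 0.03861248] [-0.00181892 -0.0004451   0.00010589  0.00021477 -0.00010824 -0.00014664]
```

View pics/end.png

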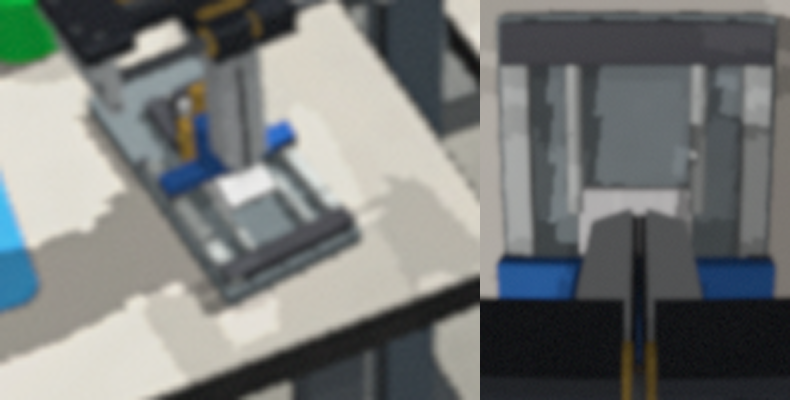

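The picture shows the jaw pressed onto the upright piece, which is held against the bracket at the stop. The push is steady at 17 N after about 12 mm of jaw travel, well short of its 22 mm end.

```bash
python3 -c "
from bench import robot
print(robot.sign_off())"
```

```text
the job is handed in; nothing more can be done
None
```

The job is handed in: one brass piece stands upright in the gap, and the fingers still hold the jaw shut on it with about 17 N, squeezing the bracket against its stop, after 15.7 s of the 61 s allowed.

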